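# Complete a fastener kit tote and press every lid home

### The arm

A 6-joint arm with a two-finger parallel gripper is mounted at the origin on the work surface. World frame = base frame: x ahead of the robot, y to its left, z up, the work surface at z = 0. Lengths are in m, angles in degrees, forces in N, time in s.
With the tool pointing down it reaches from about 0.3 to 1 m from the base axis. Payload 5.1 kg.
Tool frame: the origin (TCP) lies at the very end of the fingers, on their centre line; the grasp point (between the pads) lies 19 mm behind it; z points along the fingers, y is the direction in which the jaws open and shut (so a half turn about z gives the same grasp; the last joint's range is limited). The gripper opens to 95 mm and grips with 3 to 60 N. Pads are 20 mm wide; open, the fingers measure 119 mm over their backs; the gripper's body (75 mm by 180 mm) begins 59 mm behind the grasp point.
Start: joints at [63.392, 7.093, 94.555, -0, 78.352, -4.733], TCP at [0.242, 0.603, 0.215] pointing down, gripper open.
Joint ranges: [-149.61, 149.61], [-58.7, 133.49], [1.44, 155.28], [-77.14, 257.14], [18.33, 153.61], [-166.67, 166.67]. Speed limits (degrees/s): [147.25, 147.25, 180, 180, 180, 180].

### API

Orientations are given as a 3x3 rotation matrix whose columns are the frame's x, y, z axes.
In Python, from cell import state, viewer, order gives the robot as it stands.
- The arm moves only by the shell command python3 -m jog 'ROWS' [FORCE]. ROWS is JSON, a list of rows, each a list of 3 entries, a list of its own where there are three numbers: the shift along the tool's x, y, z in mm, then the turn, a rotation vector about the tool's x, y, z in rad, then the closure in counts, from 0 (fully open) to 255 (shut). A call has 1 to 8 rows; each row is the pose to reach, as a shift and turn from the pose commanded when the call began, along the tool's axes at that moment; what a row does not reach only later rows make up. A row lasts 1/8 s, in which the tool goes at most 62.5 mm and 10.7 degrees, less where a joint would pass 70% of its speed; a pose out of reach is approached as far as the arm can. A call with a gripper value outside its range is refused whole. The fingers move at their own pace and stop on an object; FORCE is the grip in N (left out, the last holds). Time passes only in rows, so rows that repeat a pose let the fingers close. It gives the time, the measured TCP pose, the force and the opening at its end, in the units of the state.
- state(): the state, without advancing time (a new reading comes with each control period).
- viewer.get_image(name): name is "side" or "top" or "wrist"; returns the picture (400x640x3 uint8, red, green, blue); there is no depth.
- viewer.camera_model(name): a dict with "fov_y" (degrees; the focal length in pixels is half the picture's height over the tangent of half this angle, whatever the lens; pixels are square), "cx", "cy" (the principal point, pixels), "R" (3x3) and "t" (3): a world point X has camera coordinates R X + t; the wrist camera has in their place "hand_eye" (4x4, takes a point from camera to tool coordinates, whose origin is the TCP and whose axes are the flange's). Camera axes: x right, y down, z forward; pixel columns grow to the right and rows downward; lengths in m; the calibration is good to about 2 mm. A picture is of the moment at which its call begins: read the wrist's pose just before it. camera_model takes no time and is no camera call.
- order.close_job(): hands the job in, once; it reports no verdict.
The state is a dict: "clock": time; "joint_positions": joint angles; "joint_vel": joint speeds; "effort": joint torques, N m; "position": TCP position; "tool_rot": TCP orientation; "contact_force": force on the tool from outside, world axes, zero at the start; "moment": the same for the moment, N m; "gripper_width": finger opening in m.
Only numpy, scipy, OpenCV 4.12 (cv2) and the standard library are available. Lean on these libraries where they do the work, as an engineer would, in place of code of your own. Each camera call takes 0.05 s, during which the arm holds its last target. There are 200 camera calls.

### The job

Complete the kit tote: put the two spare closed tubs from the bench into its two empty bays, standing upright on the bay floor, and press down the lids so that all five closed tubs in the tote have their lids fully home. Leave the tubs that are already in the tote in their bays, and do not disturb the cardboard pack or the other things on the bench.

Things in the scene. Friction and masses are not known exactly. Their poses are not given: they have to be found in the camera images.
- bay_1: One of the tote's six fixed square bays (2 rows of 3 along the tote's y, pitch 76 mm): inside 52 x 52 mm, walls 4 mm thick, 16 mm high. Origin: centre of its floor, 4 mm above the bench; x, y along the walls, z up. Holds a tub, the cardboard pack or nothing; which bay is where varies.
- bay_2: One of the tote's six fixed square bays (2 rows of 3 along the tote's y, pitch 76 mm): inside 52 x 52 mm, walls 4 mm thick, 16 mm high. Origin: centre of its floor, 4 mm above the bench; x, y along the walls, z up. Holds a tub, the cardboard pack or nothing; which bay is where varies.
- bay_3: One of the tote's six fixed square bays (2 rows of 3 along the tote's y, pitch 76 mm): inside 52 x 52 mm, walls 4 mm thick, 16 mm high. Origin: centre of its floor, 4 mm above the bench; x, y along the walls, z up. Holds a tub, the cardboard pack or nothing; which bay is where varies.
- bay_4: One of the tote's six fixed square bays (2 rows of 3 along the tote's y, pitch 76 mm): inside 52 x 52 mm, walls 4 mm thick, 16 mm high. Origin: centre of its floor, 4 mm above the bench; x, y along the walls, z up. Holds a tub, the cardboard pack or nothing; which bay is where varies.
- bay_5: One of the tote's six fixed square bays (2 rows of 3 along the tote's y, pitch 76 mm): inside 52 x 52 mm, walls 4 mm thick, 16 mm high. Origin: centre of its floor, 4 mm above the bench; x, y along the walls, z up. Holds a tub, the cardboard pack or nothing; which bay is where varies.
- bay_6: One of the tote's six fixed square bays (2 rows of 3 along the tote's y, pitch 76 mm): inside 52 x 52 mm, walls 4 mm thick, 16 mm high. Origin: centre of its floor, 4 mm above the bench; x, y along the walls, z up. Holds a tub, the cardboard pack or nothing; which bay is where varies.
- tub_1: Closed tub of fasteners, about 0.18 kg: square white block 44 x 44 mm, 70 mm high to its rim, faces along x and y, with a round grey press-in lid centred on top (disc 36 mm across, 4 mm thick; its upper face is 74 mm above the tub's underside when home, up to 82 mm when proud). Origin: centre of the underside, z up. Starts in a bay of the tote.
- lid_1 (a joint): How far the lid of tub_1 is pressed in, m: 0 = proud by 8 mm, 0.008 = fully home on a hard stop, its 4 mm thick disc resting on the rim. It slides straight down only, against about 7 N of friction and some drag (20 N per m/s), stays where it is left, and has no spring.
- tub_2: Closed tub of fasteners, about 0.18 kg: square white block 44 x 44 mm, 70 mm high to its rim, faces along x and y, with a round grey press-in lid centred on top (disc 36 mm across, 4 mm thick; its upper face is 74 mm above the tub's underside when home, up to 82 mm when proud). Origin: centre of the underside, z up. Starts in a bay of the tote.
- lid_2 (a joint): How far the lid of tub_2 is pressed in, m: 0 = proud by 8 mm, 0.008 = fully home on a hard stop, its 4 mm thick disc resting on the rim. It slides straight down only, against about 7 N of friction and some drag (20 N per m/s), stays where it is left, and has no spring.
- tub_3: Closed tub of fasteners, about 0.18 kg: square white block 44 x 44 mm, 70 mm high to its rim, faces along x and y, with a round grey press-in lid centred on top (disc 36 mm across, 4 mm thick; its upper face is 74 mm above the tub's underside when home, up to 82 mm when proud). Origin: centre of the underside, z up. Starts in a bay of the tote.
- lid_3 (a joint): How far the lid of tub_3 is pressed in, m: 0 = proud by 8 mm, 0.008 = fully home on a hard stop, its 4 mm thick disc resting on the rim. It slides straight down only, against about 7 N of friction and some drag (20 N per m/s), stays where it is left, and has no spring.
- tub_4: Closed tub of fasteners, about 0.18 kg: square white block 44 x 44 mm, 70 mm high to its rim, faces along x and y, with a round grey press-in lid centred on top (disc 36 mm across, 4 mm thick; its upper face is 74 mm above the tub's underside when home, up to 82 mm when proud). Origin: centre of the underside, z up. Spare: starts standing on the bench among the clutter, at any yaw.
- lid_4 (a joint): How far the lid of tub_4 is pressed in, m: 0 = proud by 8 mm, 0.008 = fully home on a hard stop, its 4 mm thick disc resting on the rim. It slides straight down only, against about 7 N of friction and some drag (20 N per m/s), stays where it is left, and has no spring.
- tub_5: Closed tub of fasteners, about 0.18 kg: square white block 44 x 44 mm, 70 mm high to its rim, faces along x and y, with a round grey press-in lid centred on top (disc 36 mm across, 4 mm thick; its upper face is 74 mm above the tub's underside when home, up to 82 mm when proud). Origin: centre of the underside, z up. Spare: starts standing on the bench among the clutter, at any yaw.
- lid_5 (a joint): How far the lid of tub_5 is pressed in, m: 0 = proud by 8 mm, 0.008 = fully home on a hard stop, its 4 mm thick disc resting on the rim. It slides straight down only, against about 7 N of friction and some drag (20 N per m/s), stays where it is left, and has no spring.
- tote: Fixed grey kit tote, 164 (x) x 240 (y) mm, floor 4 mm thick, rims 16 mm high. Origin: centre of the underside. Along its -x side (robot's side) stands an upright carrying plate, 6 mm thick, 240 mm long, centred 85 mm from the origin, top 120 mm above the bench: 47 mm from the centres of the nearer bays.
- pack: Bystander: plain cardboard pack, 42 x 46 x 34 mm high, lying in one bay of the tote, which is thus not empty; it has no lid. Origin: centre of the underside.
- open_tub: Bystander on the bench: empty open tub without lid, 44 x 44 x 70 mm. Origin: centre of the underside.
- bottle: Bystander on the bench: white bottle 52 mm across, 135 mm tall. Origin: centre of the underside.
- carton: Bystander on the bench: cardboard carton 62 (x) x 46 (y) x 50 mm high. Origin: centre of the underside.
- tape: Bystander on the bench: paper tape roll lying flat, 68 mm across, 45 mm high. Origin: centre of the underside.
- screwdriver: Bystander: screwdriver lying along x on the bench between the tote and the bag sealer, 200 mm long. Origin: middle of it, on the bench. Nearby and fixed: the bag sealer (from y = 0.43 m, up to 226 mm high), a scale (from x = 0.69 m, y below 0; pan 70 mm high, a weight on it 128 mm) and an open carton 120 mm high (from x = 0.76 m).
Mind the look-alikes: they are no part of the job. Leave any green, turquoise or yellow look-alike of the tub_4 alone.

How it is judged (in metres and radians):
At the end, for the whole second after the job is handed in: All five closed tubs stand upright (within 0.08 rad), at rest, in bays: the three where they were, the spares in the two empty bays; within 9 mm of bay centre, underside within 4 mm of bay floor; every lid within 1.5 mm of fully home; bystanders within 30 mm of their starts (horizontal distance between tub_1 and bay_1 below 0.009 m and z of tub_1 in the frame of bay_1 below 0.004 m and horizontal distance between tub_2 and bay_2 below 0.009 m and z of tub_2 in the frame of bay_2 below 0.004 m and horizontal distance between tub_3 and bay_3 below 0.009 m and z of tub_3 in the frame of bay_3 below 0.004 m and ((horizontal distance between tub_4 and bay_5 below 0.009 m and z of tub_4 in the frame of bay_5 below 0.004 m and horizontal distance between tub_5 and bay_6 below 0.009 m and z of tub_5 in the frame of bay_6 below 0.004 m) or (horizontal distance between tub_4 and bay_6 below 0.009 m and z of tub_4 in the frame of bay_6 below 0.004 m and horizontal distance between tub_5 and bay_5 below 0.009 m and z of tub_5 in the frame of bay_5 below 0.004 m)) and value of joint each of lid_1, lid_2, lid_3, lid_4, lid_5 above 0.0065 m and angle between each of tub_1, tub_2, tub_3, tub_4, tub_5's own z axis and vertical below 0.08 rad and linear speed of each of tub_1, tub_2, tub_3, tub_4, tub_5 below 0.02 m/s and distance of each of pack, open_tub, bottle, carton, tape, screwdriver from where it was at the start of the episode below 0.03 m); the robot touches nothing.
It fails at once if a bystander is knocked away (moved over 40 mm) (distance of any of pack, open_tub, bottle, carton, tape, screwdriver from where it was at the start of the episode above 0.04 m).
It also fails if it takes over 72 s, if anything falls off the work surface, if the arm or the gripper's body presses on something with over 40 N, if the wrist force passes 120 N, or if a joint passes its speed limit or range.

## Working session

There is one attempt and no reset: what is moved stays moved. The work goes in short steps, Python scripts to look and compute and a shell command to move; the robot and the scene stay as the last step left them, time stands still between calls to the robot, and variables do not carry over. Pictures are saved under pics/ and viewed, about 8 in all and at most 12, crops included, and the job is handed in when it is done.

```bash
mkdir -p pics; python3 - <<'E'
from cell import state, viewer
import cv2,numpy as np
s=state();print(s)
for n in ("top","side","wrist"):
    m=viewer.camera_model(n);print(n,m)
    im=viewer.get_image(n);cv2.imwrite(f'pics/{n}0.png',im[:,:,::-1])
E
```

```text
{'clock': 0.0, 'joint_positions': array([ 6.33927213e+01,  7.13396890e+00,  9.46328205e+01,  5.68270850e-05,
        7.83530905e+01, -4.73363550e+00]), 'joint_vel': array([ 0.09325873,  0.03269607, -0.02750377,  0.06582865, -0.00336984,
        0.08260692]), 'effort': array([-1.92074716e-03, -4.17622912e+01, -3.59921408e+01,  7.73395132e-02,
        4.93789685e-02, -2.16946382e-04]), 'position': array([0.24191324, 0.60261383, 0.21339474]), 'tool_rot': array([[-9.28007578e-01,  3.72560136e-01, -9.37951315e-04],
       [ 3.72561276e-01,  9.28005710e-01, -1.87028240e-03],
       [ 1.73631510e-04, -2.08508058e-03, -9.99997811e-01]]), 'contact_force': array([-0.10076157, -0.20979434,  0.65575451]), 'moment': array([-0.04399516,  0.0175628 , -0.05001942]), 'gripper_width': 0.09535436406367033}
top {'fov_y': 46.62052058898569, 'cx': 323.8502748990538, 'cy': 199.77348237358365, 'R': array([[ 0.02817468, -0.99957979, -0.00681408],
       [-0.99810503, -0.02775875, -0.05491632],
       [ 0.05470409,  0.00834841, -0.99846771]]), 't': array([0.01271745, 0.50630301, 1.06720408])}
side {'fov_y': 49.470435598425446, 'cx': 319.3512286037497, 'cy': 200.31093431146087, 'R': array([[ 0.84382986, -0.53649656,  0.01107276],
       [-0.27086151, -0.44365675, -0.85428492],
       [ 0.46323342,  0.71787195, -0.51968709]]), 't': array([-0.41186113,  0.22248734,  0.92775454])}
wrist {'fov_y': 68.21134690260155, 'cx': 316.8191312677148, 'cy': 197.64370583148815, 'hand_eye': array([[ 1.31364466e-04, -9.58516256e-01, -2.85037838e-01,
         8.04726781e-02],
       [ 9.99999607e-01,  3.75668728e-04, -8.02420373e-04,
        -7.51900081e-04],
       [ 8.76212774e-04, -2.85037621e-01,  9.58515929e-01,
        -1.70089954e-01],
       [ 0.00000000e+00,  0.00000000e+00,  0.00000000e+00,
         1.00000000e+00]])}
```

View pics/top0.png

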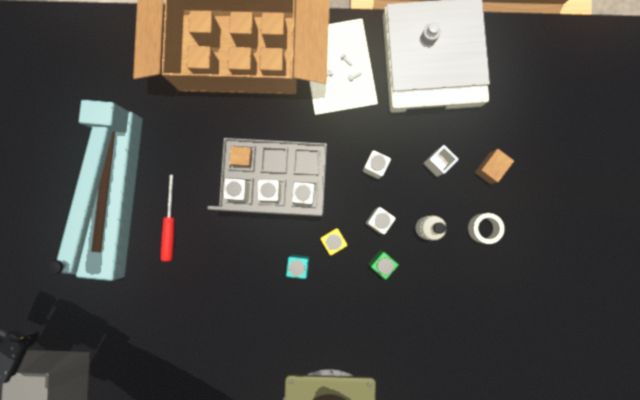

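View pics/side0.png

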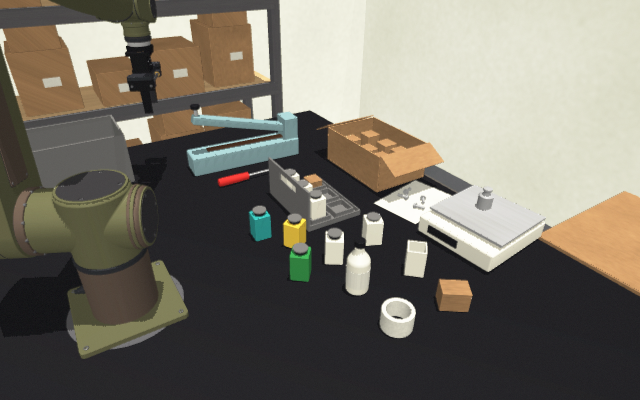

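Top view: the tote is at (222-326, 138-215), with the pack at (240,156), tubs at (235,189), (268,189) and (303,193), and empty bays at (274,160) and (307,162).
Candidates for the spares:
- White with a grey lid: (377,164) and (381,221).
- Look-alikes: yellow (334,241), turquoise (297,267), green (384,265).
- Other white things: open tub (441,160), bottle (431,228), tape (487,229).

By the description I choose (377,164) and (381,221), and check them in a close crop.

```bash
python3 - <<'E'
import cv2
im=cv2.imread('pics/top0.png')[132:282,208:408]
cv2.imwrite('pics/crop1.png',cv2.resize(im,None,fx=4,fy=4,interpolation=cv2.INTER_CUBIC))
E
```

```text
(no output)
```

View pics/crop1.png

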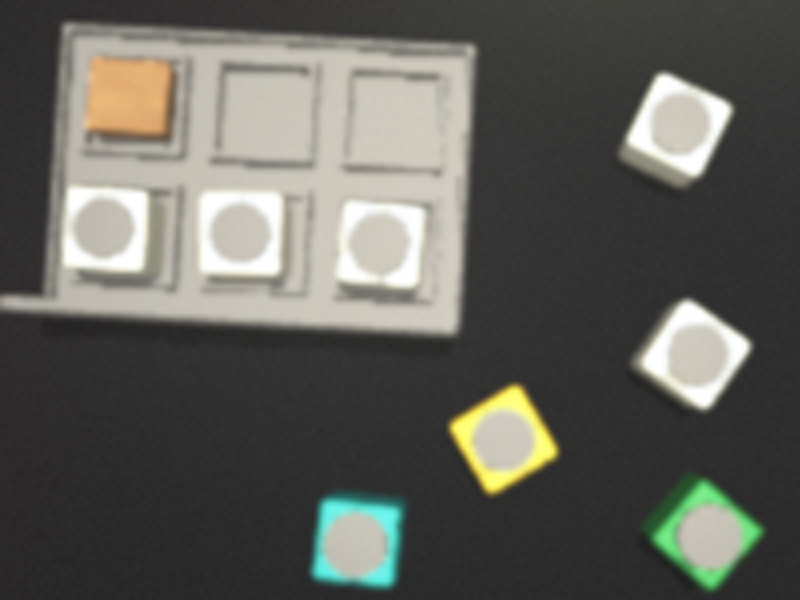

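The crop shows plain white tubs with grey lids at (681,124) and (697,354). The tote's empty bays are at (265,113) and (395,121), and its tubs' lids are at (103,228), (241,233) and (379,244).

```bash
cat > h.py <<'E'
import numpy as np
from cell import state, viewer
def ray(name,u,v,s=None):
    m=viewer.camera_model(name);f=200/np.tan(np.radians(m['fov_y']/2))
    d=np.array([(u-m['cx'])/f,(v-m['cy'])/f,1.])
    if name=='wrist':
        H=m['hand_eye'];R=s['tool_rot'];
        return s['position']+R@H[:3,3], R@H[:3,:3]@d
    return -m['R'].T@m['t'], m['R'].T@d
def w(name,u,v,z,s=None):
    o,d=ray(name,u,v,s);return (o+d*(z-o[2])/d[2])[:2]
def proj(X,name,s=None):
    m=viewer.camera_model(name);f=200/np.tan(np.radians(m['fov_y']/2))
    if name=='wrist':
        H=m['hand_eye'];T=s['tool_rot'].T@(np.array(X)-s['position']);p=H[:3,:3].T@(T-H[:3,3])
    else: p=m['R']@np.array(X)+m['t']
    return np.array([f*p[0]/p[2]+m['cx'],f*p[1]/p[2]+m['cy']])
def go(x,y,z,ang=None,s=None):
    "shift (tool axes, mm) and turn about tool z (rad) to reach xyz with jaw axis at ang deg (mod 180)"
    s=s or state();R=s['tool_rot'];d=R.T@(np.array([x,y,z])-s['position'])*1000
    t=0
    if ang is not None:
        a=np.degrees(np.arctan2(R[1,1],R[0,1]));t=-np.radians((ang-a+90)%180-90)
    a=np.round(d,1);print('shift',a,'turn',round(t,3),'now',np.round(s['position'],4),'tilt',np.round(R[:2,2],4))
E
python3 - <<'E'
from h import *
c=lambda x,y,z:np.round(w('top',208+(x+.5)/4-.5,132+(y+.5)/4-.5,z),4)
print('cam',ray('top',0,0)[0])
for p in [(64,24),(475,46),(458,334)]: print('tote',c(*p,.016))
for q in [[(222,66),(314,70),(312,164),(214,160)],[(352,74),(440,78),(438,172),(344,168)]]:
    print('bay',c(*np.mean(q,0),.016), [c(*p,.016) for p in q])
for p in [(103,228),(241,233),(379,244)]: print('tub lid',c(*p,.082))
for p in [(681,124),(697,354)]: print('spare lid',c(*p,.078))
for q in [[(665,73),(733,108)],[(688,299),(750,347),(703,409)]]: print([c(*p,.07) for p in q])
E
```

```text
cam [0.44660485 0.01785698 1.09345977]
tote [0.645 0.266]
tote [0.6385 0.0247]
tote [0.4699 0.0299]
bay [0.5946 0.1459] [array([0.6227, 0.1724]), array([0.6218, 0.1185]), array([0.5666, 0.1178]), array([0.5674, 0.1751])]
bay [0.5919 0.071 ] [array([0.6201, 0.0962]), array([0.6191, 0.0446]), array([0.5639, 0.0442]), array([0.5648, 0.0991])]
tub lid [0.5209 0.2249]
tub lid [0.5203 0.1493]
tub lid [0.5164 0.0737]
spare lid [ 0.5873 -0.0901]
spare lid [ 0.4613 -0.1016]
[array([ 0.6167, -0.0815]), array([ 0.5981, -0.1195])]
[array([ 0.4915, -0.0969]), array([ 0.466 , -0.1316]), array([ 0.4313, -0.1065])]
```

```bash
python3 -c "
from h import *
go(.53,-.09,.25,60)"
```

```text
shift [-525.4 -535.6  -35.5] turn 0.142 now [0.242  0.6027 0.2137] tilt [-0.0007 -0.0015]
```

```bash
python3 -m jog '[[[0,0,-60],[0,0,0],0],[[0,0,-120],[0,0,0],0],[[-40,-40,-140],[0,0,0],0],[[-80,-82,-140],[0,0,0],0],[[-122,-124,-140],[0,0,0.05],0],[[-164,-167,-140],[0,0,0.1],0],[[-206,-210,-140],[0,0,0.14],0],[[-248,-253,-130],[0,0,0.14],0]]'; python3 -c "
from h import *
go(.53,-.09,.25,60)"
```

```text
clock: 1.15
position: [0.3786, 0.2743, 0.3452]
tool_rot: [[-0.867, 0.498, 0.002], [0.498, 0.867, 0.001], [-0.001, 0.002, -1.0]]
contact_force: [0.6, 0.1, 0.0]
gripper_width: 0.0949
shift [-312.6 -240.6   95.2] turn 0.002 now [0.3786 0.2743 0.3452] tilt [0.0019 0.0008]
```

```bash
python3 -m jog '[[[-48,-37,0],[0,0,0],0],[[-96,-74,10],[0,0,0],0],[[-144,-111,30],[0,0,0],0],[[-192,-148,50],[0,0,0],0],[[-240,-185,70],[0,0,0],0],[[-280,-216,90],[0,0,0],0],[[-305,-235,95],[0,0,0],0],[[-305,-235,95],[0,0,0],0]]'; python3 - <<'E'
from h import *
import cv2,pickle
s=state();im=viewer.get_image('wrist');pickle.dump(s,open('s1.pkl','wb'))
cv2.imwrite('pics/w1.png',im[:,:,::-1]);print(s['position'],s['joint_vel'].round(1))
for X in [(.5873,-.0901,.078),(.4613,-.1016,.078)]: print(proj(X,'wrist',s))
E
```

```text
clock: 2.15
position: [0.5251, -0.0813, 0.2482]
tool_rot: [[-0.865, 0.501, -0.003], [0.501, 0.865, 0.001], [0.003, -0.001, -1.0]]
contact_force: [-0.5, 0.2, 0.4]
gripper_width: 0.095
[ 0.52506857 -0.08134052  0.24818694] [ 2.5 -1.9  0.2  0.9  0.9  0.7]
[336.79324844 226.98098864]
[274.37106243 142.55618394]
```

View pics/w1.png

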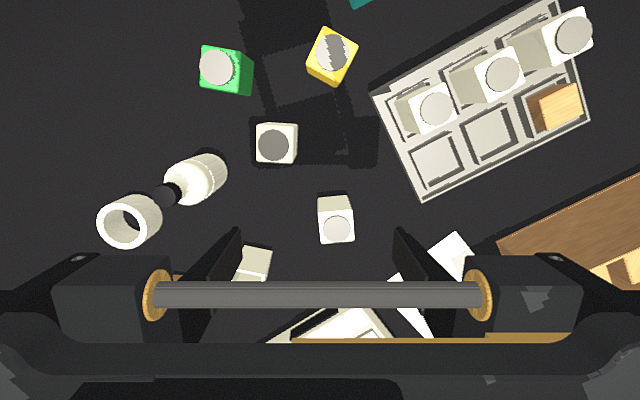

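The wrist view confirms both spares, with lid A at (336,227) and lid B at (273,144), close to the predicted pixels. The tote's empty bays are at (436,161) and (486,134). Next, an enlarged crop with the predicted outlines overlaid.

```bash
python3 - <<'E'
from h import *
import cv2,pickle
s=pickle.load(open('s1.pkl','rb'))
im=cv2.imread('pics/w1.png');k=2.3;x0,y0=255,0
c=cv2.resize(im[0:250,255:600],None,fx=k,fy=k,interpolation=cv2.INTER_CUBIC)
def draw(cx,cy,z,half,a,col):
    a=np.radians(a);R=np.array([[np.cos(a),-np.sin(a)],[np.sin(a),np.cos(a)]])
    P=[(proj([*(np.array([cx,cy])+R@(half*np.array(q))),z],'wrist',s)-[x0,y0]+.5)*k-.5 for q in [(1,1),(-1,1),(-1,-1),(1,-1)]]
    cv2.polylines(c,[np.int32(np.round(np.array(P)*8))],True,col,1,cv2.LINE_AA,3)
for b in [(.5946,.1459),(.5919,.071)]: draw(*b,.016,.026,-1.6,(0,0,255))
for b in [(.5209,.2249),(.5203,.1493),(.5164,.0737)]: draw(*b,.074,.022,-1.6,(255,0,0))
draw(.5873,-.0901,.07,.022,63.9,(0,160,0));draw(.4613,-.1016,.07,.022,54,(0,160,0))
cv2.imwrite('pics/crop2.png',c)
E
```

```text
(no output)
```

View pics/crop2.png

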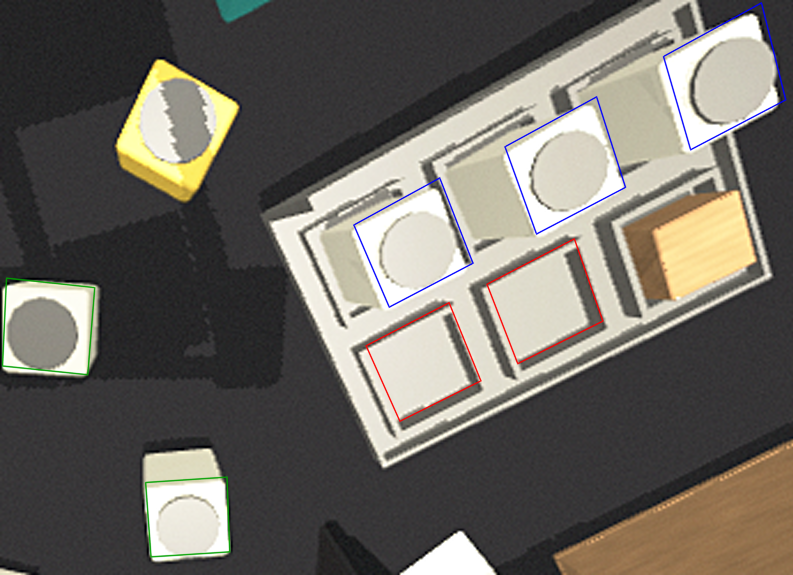

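```bash
python3 - <<'E'
from h import *
import pickle
s=pickle.load(open('s1.pkl','rb'))
c=lambda x,y,z:w('wrist',255+(x+.5)/2.3-.5,(y+.5)/2.3-.5,z,s)
a=np.radians(-1.6);R=np.array([[np.cos(a),-np.sin(a)],[np.sin(a),np.cos(a)]]);t=np.array([.5599,.1476])
f=lambda p,z:np.round((R.T@(c(*p,z)-t))*1000,1)
for z in(.016,.020):
  print(z,'outer BL',f((383,467),z),'BR',f((771,275),z))
  print('bayR corners',[f(p,z) for p in [(357,349),(452,303),(481,380),(397,432)]])
  print('bayM corners',[f(p,z) for p in [(475,290),(575,240),(604,322),(514,376)]])
E
```

```text
0.016 outer BL [  82.7 -121.9] BR [ 81.7 118. ]
bayR corners [array([   7.7, -107. ]), array([  9.5, -48.1]), array([ 60.1, -49.2]), array([  66. , -105.7])]
bayM corners [array([  8.9, -33.8]), array([ 9.9, 25.6]), array([61.9, 25.9]), array([ 67.2, -31.1])]
0.02 outer BL [  80.9 -122.6] BR [ 79.9 114.9]
bayR corners [array([   6.7, -107.9]), array([  8.4, -49.5]), array([ 58.5, -50.7]), array([  64.3, -106.5])]
bayM corners [array([  7.8, -35.4]), array([ 8.8, 23.4]), array([60.3, 23.7]), array([ 65.5, -32.7])]
```

```bash
python3 -c "
from h import *
go(.5875,-.0903,.030,63.9)"
```

```text
shift [-59.5  22.5 218.9] turn -0.068 now [ 0.5251 -0.0802  0.249 ] tilt [-0.0015  0.0008]
```

```bash
python3 -m jog '[[[-30,11,20],[0,0,-0.068],30],[[-59.5,22.5,60],[0,0,-0.068],30],[[-59.5,22.5,110],[0,0,-0.068],30],[[-59.5,22.5,115],[0,0,-0.068],30],[[-59.5,22.5,115],[0,0,-0.068],30]]' 20; python3 -c "
from h import *
go(.5875,-.0903,.030,63.9)"
```

```text
clock: 2.82
position: [0.5885, -0.0892, 0.1361]
tool_rot: [[-0.899, 0.437, 0.001], [0.437, 0.899, -0.0], [-0.001, 0.0, -1.0]]
contact_force: [-0.3, -0.6, 0.8]
gripper_width: 0.0843
shift [  0.5  -1.5 106.1] turn 0.003 now [ 0.5885 -0.0892  0.1361] tilt [ 0.0013 -0.0002]
```

```bash
python3 -m jog '[[[0.5,-1.5,50],[0,0,0],30],[[0.5,-1.5,90],[0,0,0],30],[[0.5,-1.5,106],[0,0,0],30],[[0.5,-1.5,106],[0,0,0],150],[[0.5,-1.5,106],[0,0,0],150],[[0.5,-1.5,106],[0,0,0],150],[[0.5,-1.5,106],[0,0,0],150],[[0.5,-1.5,106],[0,0,0],150]]' 20
```

```text
clock: 3.82
position: [0.5877, -0.091, 0.0295]
tool_rot: [[-0.899, 0.439, 0.002], [0.439, 0.899, 0.0], [-0.001, 0.001, -1.0]]
contact_force: [0.5, 1.6, 3.5]
gripper_width: 0.0442
```

```bash
python3 -m jog '[[[0,0,-40],[0,0,0],150],[[0,0,-90],[0,0,0],150],[[0,0,-140],[0,0,0],150],[[0,0,-140],[0,0,0],150]]' 20;  python3 -c "
from h import *
go(.5975,.1455,.14,88.4)"
```

```text
clock: 4.32
position: [0.5899, -0.0918, 0.174]
tool_rot: [[-0.899, 0.438, 0.009], [0.438, 0.899, -0.002], [-0.009, 0.002, -1.0]]
contact_force: [0.1, 0.6, -2.2]
gripper_width: 0.044
shift [ 97.5 216.5  33.5] turn -0.426 now [ 0.5899 -0.0918  0.174 ] tilt [ 0.0092 -0.0024]
```

```bash
python3 -m jog '[[[20,44,0],[0,0,-0.1],150],[[40,88,0],[0,0,-0.25],150],[[60,132,0],[0,0,-0.35],150],[[80,176,0],[0,0,-0.426],150],[[96,214,0],[0,0,-0.426],150],[[96,214,20],[0,0,-0.426],150],[[96,214,20],[0,0,-0.426],150],[[96,214,20],[0,0,-0.426],150]]' 20;  python3 - <<'E'
from h import *
import cv2
go(.5975,.1455,.0355,88.4)
go(.5975,.1455,.0355,88.4)
cv2.imwrite('pics/w2.png',viewer.get_image('wrist')[:,:,::-1])
E
```

```text
clock: 5.32
position: [0.594, 0.1422, 0.1473]
tool_rot: [[-1.0, 0.029, -0.002], [0.029, 1.0, -0.001], [0.002, -0.001, -1.0]]
contact_force: [0.6, -0.5, -2.4]
gripper_width: 0.0441
shift [ -3.7   3.5 111.8] turn -0.001 now [0.594  0.1422 0.1473] tilt [-0.0023 -0.0006]
shift [ -3.7   3.5 111.8] turn -0.001 now [0.594  0.1422 0.1473] tilt [-0.0023 -0.0006]
```

View pics/w2.png

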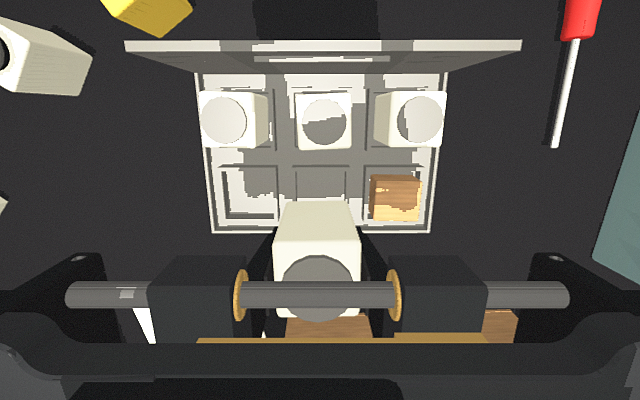

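The held tub is upright over the middle far bay. The tote's rim corners are at about (213,232), (430,232) and (196,73), and the right empty bay is at about (250,193).

```bash
python3 - <<'E'
from h import *
s=state()
for z in (.016,.02):
  a=w('wrist',212,233,z,s);b=w('wrist',431,233,z,s);print(z,a,b,np.linalg.norm(a-b),np.degrees(np.arctan2(*(b-a)[::-1]))-90, (a+b)/2-[.082,-.0023])
  for p in [(220,166),(278,166),(278,220),(224,220)]:print(w('wrist',*p,z,s).round(4))
for p in [(223,120),(323,121),(419,120)]: print(w('wrist',*p,.082,s).round(4))
E
```

```text
0.016 [0.64094645 0.02366244] [0.64786836 0.26601919] 0.24245558008987264 -1.6359705870489591 [0.56240741 0.14714081]
[0.5664 0.0417]
[0.5681 0.1018]
[0.6277 0.0978]
[0.626  0.0388]
0.02 [0.6392663 0.025254 ] [0.64609665 0.26440497] 0.2392484855741603 -1.6359705870489591 [0.56068147 0.14712949]
[0.5657 0.0431]
[0.5674 0.1023]
[0.6262 0.0984]
[0.6245 0.0402]
[0.5191 0.0708]
[0.5221 0.1482]
[0.5235 0.2225]
```

```bash
python3 -m jog '[[[-4,4,20],[0,0,0],150],[[-4,4,60],[0,0,0],150],[[-4,4,84],[0,0,0],150],[[-4,4,84],[0,0,0],150],[[-4,4,84],[0,0,0],150]]' 20;  python3 - <<'E'
from h import *
go(.598,.146,.0340,88.4)
E
```

```text
clock: 6.0
position: [0.5995, 0.1472, 0.0654]
tool_rot: [[-1.0, 0.028, 0.001], [0.028, 1.0, 0.0], [-0.001, 0.0, -1.0]]
contact_force: [0.6, 0.2, -1.8]
gripper_width: 0.0436
shift [ 1.5 -1.3 31.4] turn -0.0 now [0.5995 0.1472 0.0654] tilt [0.0014 0.0002]
```

```bash
python3 -m jog '[[[1.5,-1.3,10],[0,0,0],150],[[1.5,-1.3,22],[0,0,0],150],[[1.5,-1.3,28],[0,0,0],150],[[1.5,-1.3,30.5],[0,0,0],150],[[1.5,-1.3,30.5],[0,0,0],150]]' 20;  python3 - <<'E'
from h import *
go(.598,.146,.0335,88.4)
E
```

```text
clock: 6.62
position: [0.5973, 0.1461, 0.0342]
tool_rot: [[-1.0, 0.028, 0.0], [0.028, 1.0, 0.0], [-0.0, 0.0, -1.0]]
contact_force: [0.2, 0.5, -1.9]
gripper_width: 0.0445
shift [-0.7 -0.   0.7] turn 0.0 now [0.5973 0.1461 0.0342] tilt [0.0004 0.0001]
```

```bash
python3 -m jog '[[[0,0,1],[0,0,0],150],[[0,0,1],[0,0,0],85],[[0,0,1],[0,0,0],85],[[0,0,1],[0,0,0],85],[[0,0,-50],[0,0,0],85],[[0,0,-110],[0,0,0],85],[[0,0,-115],[0,0,0],85],[[0,0,-115],[0,0,0],85]]' 20;  python3 - <<'E'
from h import *
go(.4613,-.1016,.14,54)
E
```

```text
clock: 7.62
position: [0.5973, 0.1461, 0.1496]
tool_rot: [[-1.0, 0.028, 0.001], [0.028, 1.0, 0.0], [-0.001, 0.0, -1.0]]
contact_force: [-0.8, 0.2, 0.5]
gripper_width: 0.0634
shift [ 129.1 -251.3    9.4] turn 0.601 now [0.5973 0.1461 0.1496] tilt [0.001  0.0002]
```

```bash
python3 -m jog '[[[25,-50,0],[0,0,0.1],60],[[50,-100,0],[0,0,0.25],30],[[75,-150,0],[0,0,0.4],30],[[100,-200,0],[0,0,0.53],30],[[123,-242,0],[0,0,0.6],30],[[129,-251,9],[0,0,0.6],30],[[129,-251,9],[0,0,0.6],30],[[129,-251,9],[0,0,0.6],30]]' 20;  python3 - <<'E'
from h import *
import pickle
go(.4613,-.1016,.030,54)
s=pickle.load(open('s1.pkl','rb'));print(w('wrist',273,144,.08,s))
E
```

```text
clock: 8.62
position: [0.4613, -0.1003, 0.1393]
tool_rot: [[-0.81, 0.586, -0.001], [0.586, 0.81, 0.001], [0.002, -0.0, -1.0]]
contact_force: [0.1, -0.1, 0.9]
gripper_width: 0.0839
shift [ -0.9  -1.  109.3] turn 0.002 now [ 0.4613 -0.1003  0.1393] tilt [-0.0014  0.0009]
[ 0.46196455 -0.10347457]
```

```bash
python3 -m jog '[[[-1.6,-1.5,50],[0,0,0],30],[[-1.6,-1.5,90],[0,0,0],30],[[-1.6,-1.5,109],[0,0,0],30],[[-1.6,-1.5,109],[0,0,0],150],[[-1.6,-1.5,109],[0,0,0],150],[[-1.6,-1.5,109],[0,0,0],150],[[-1.6,-1.5,109],[0,0,0],150],[[-1.6,-1.5,109],[0,0,0],150]]' 20; python3 -m jog '[[[0,0,-40],[0,0,0],150],[[0,0,-90],[0,0,0],150],[[0,0,-140],[0,0,0],150],[[0,0,-140],[0,0,0],150]]' 20;  python3 -c "
from h import *
go(.596,.0702,.14,88.4)"
```

```text
clock: 9.62
position: [0.4623, -0.1036, 0.032]
tool_rot: [[-0.809, 0.588, 0.002], [0.588, 0.809, -0.0], [-0.002, 0.001, -1.0]]
contact_force: [0.4, 0.8, 1.4]
gripper_width: 0.0442
clock: 10.12
position: [0.4644, -0.1045, 0.1763]
tool_rot: [[-0.809, 0.587, 0.009], [0.587, 0.809, -0.003], [-0.009, 0.003, -1.0]]
contact_force: [-0.3, -0.4, -2.0]
gripper_width: 0.0442
shift [ -3.6 218.6  36.9] turn -0.6 now [ 0.4644 -0.1045  0.1763] tilt [ 0.0091 -0.0032]
```

```bash
python3 -m jog '[[[-1,45,0],[0,0,-0.12],150],[[-2,95,0],[0,0,-0.28],150],[[-2,145,0],[0,0,-0.44],150],[[-3,190,0],[0,0,-0.6],150],[[-3,217,10],[0,0,-0.6],150],[[-3,217,40],[0,0,-0.6],150],[[-3,217,40],[0,0,-0.6],150],[[-3,217,40],[0,0,-0.6],150]]' 20;  python3 - <<'E'
from h import *
go(.596,.0702,.0355,88.4)
E
```

```text
clock: 11.12
position: [0.591, 0.0701, 0.1306]
tool_rot: [[-1.0, 0.028, -0.001], [0.028, 1.0, -0.0], [0.001, -0.0, -1.0]]
contact_force: [-0.9, -0.1, -1.4]
gripper_width: 0.0444
shift [-5.1  0.3 95.1] turn -0.0 now [0.591  0.0701 0.1306] tilt [-0.0013 -0.0001]
```

```bash
python3 -m jog '[[[-4.5,0.3,20],[0,0,0],150],[[-4.5,0.3,50],[0,0,0],150],[[-4.5,0.3,65],[0,0,0],150],[[-4.5,0.3,65],[0,0,0],150],[[-4.5,0.3,65],[0,0,0],150]]' 20;  python3 - <<'E'
from h import *
go(.596,.0702,.0365,88.4)
E
```

```text
clock: 11.75
position: [0.5969, 0.0705, 0.0672]
tool_rot: [[-1.0, 0.028, 0.002], [0.028, 1.0, 0.0], [-0.002, 0.0, -1.0]]
contact_force: [1.2, 0.7, -1.4]
gripper_width: 0.0444
shift [ 1.  -0.3 30.7] turn 0.0 now [0.5969 0.0705 0.0672] tilt [0.0018 0.    ]
```

```bash
python3 -m jog '[[[0.6,-0.3,10],[0,0,0],150],[[0.6,-0.3,20],[0,0,0],150],[[0.6,-0.3,27],[0,0,0],150],[[0.6,-0.3,30],[0,0,0],150],[[0.6,-0.3,30],[0,0,0],150]]' 20;  python3 - <<'E'
from h import *
go(.596,.0702,.036,88.4)
print(state()['contact_force'])
E
```

```text
clock: 12.38
position: [0.5956, 0.0703, 0.0362]
tool_rot: [[-1.0, 0.028, 0.0], [0.028, 1.0, 0.0], [-0.0, 0.0, -1.0]]
contact_force: [-0.3, 0.2, -2.0]
gripper_width: 0.0443
shift [-0.4 -0.1  0.2] turn 0.0 now [0.5956 0.0703 0.0362] tilt [0.0004 0.    ]
[-0.32584388  0.21965324 -1.95950722]
```

```bash
python3 -m jog '[[[0,0,0.7],[0,0,0],150],[[0,0,0.7],[0,0,0],85],[[0,0,0.7],[0,0,0],85],[[0,0,0.7],[0,0,0],85],[[0,0,-50],[0,0,0],85],[[0,0,-95],[0,0,0],85],[[-20,0,-95],[0,0,0],255],[[-20,0,-95],[0,0,0],255]]' 20;  python3 - <<'E'
from h import *
import cv2,pickle
s=state();pickle.dump(s,open('s3.pkl','wb'))
cv2.imwrite('pics/w3.png',viewer.get_image('wrist')[:,:,::-1])
go(.596,.0702,.09,None,s)
E
```

```text
clock: 13.38
position: [0.6163, 0.0697, 0.1319]
tool_rot: [[-1.0, 0.028, 0.001], [0.028, 1.0, 0.0], [-0.001, 0.0, -1.0]]
contact_force: [-0.6, -0.3, -0.1]
gripper_width: 0.0489
shift [20.4 -0.1 41.9] turn 0 now [0.6163 0.0697 0.1319] tilt [0.0015 0.    ]
```

View pics/w3.png

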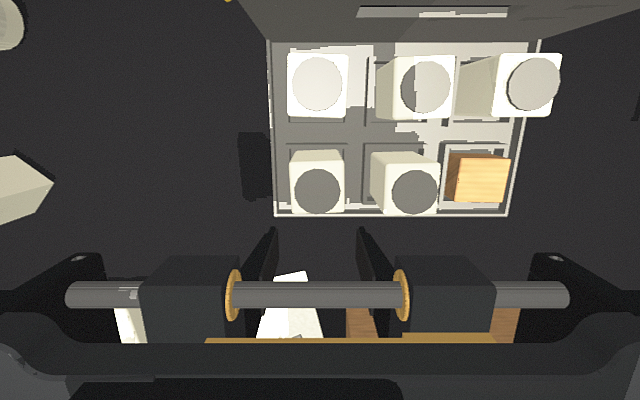

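All five tubs are in their bays: lids at (317,84), (419,87), (533,84) in the near row and (317,191), (414,193) in the far row. The pack is unmoved at (481,178). Now I press, starting with the right far bay.

```bash
python3 -m jog '[[[20,0,20],[0,0,0],255],[[20.4,0,35],[0,0,0],255],[[20.4,0,44],[0,0,0],255],[[20.4,0,48],[0,0,0],255],[[20.4,0,51],[0,0,0],255],[[20.4,0,53],[0,0,0],255],[[20.4,0,54],[0,0,0],255],[[20.4,0,54],[0,0,0],255]]' 20;  python3 - <<'E'
from h import *
import pickle
s=pickle.load(open('s3.pkl','rb'))
for p in [(317,84),(419,87),(533,84),(317,191),(414,193)]: print(w('wrist',*p,.082,s).round(4))
go(.596,.0702,.078)
E
```

```text
clock: 14.42
position: [0.5966, 0.0703, 0.0791]
tool_rot: [[-1.0, 0.028, 0.002], [0.028, 1.0, 0.0], [-0.002, 0.0, -1.0]]
contact_force: [-1.2, -0.2, 6.5]
gripper_width: 0.0008
[0.5184 0.0716]
[0.5223 0.1428]
[0.5226 0.222 ]
[0.5957 0.0695]
[0.5993 0.1444]
shift [ 0.6 -0.1  1.1] turn 0 now [0.5966 0.0703 0.0791] tilt [0.0025 0.0001]
```

```bash
python3 -m jog '[[[0,0,1],[0,0,0],255],[[0,0,2],[0,0,0],255],[[0,0,2],[0,0,0],255]]'; python3 -m jog '[[[0,0,1],[0,0,0],255],[[0,0,2],[0,0,0],255],[[0,0,2],[0,0,0],255]]'
```

```text
clock: 14.8
position: [0.5969, 0.0703, 0.0782]
tool_rot: [[-1.0, 0.028, 0.003], [0.028, 1.0, 0.0], [-0.003, 0.0, -1.0]]
contact_force: [-3.0, -1.1, 10.9]
gripper_width: 0.0004
clock: 15.18
position: [0.5977, 0.0704, 0.0784]
tool_rot: [[-1.0, 0.028, 0.004], [0.028, 1.0, 0.0], [-0.004, 0.0, -1.0]]
contact_force: [-6.3, -0.4, 19.0]
gripper_width: 0.0006
```

```bash
python3 -m jog '[[[0,0,-30],[0,0,0],255],[[1.5,40,-30],[0,0,0],255],[[1.8,75,-28],[0,0,0],255],[[1.8,75,-14],[0,0,0],255],[[1.8,75,-8],[0,0,0],255],[[1.8,75,-4],[0,0,0],255],[[1.8,75,0],[0,0,0],255],[[1.8,75,0],[0,0,0],255]]'; python3 -m jog '[[[0,0,0.5],[0,0,0],255],[[0,0,1],[0,0,0],255],[[0,0,1],[0,0,0],255]]';  python3 - <<'E'
from h import *
go(.521,.1475,.1)
E
```

```text
clock: 16.18
position: [0.5969, 0.1453, 0.0785]
tool_rot: [[-1.0, 0.029, 0.002], [0.029, 1.0, 0.002], [-0.002, 0.002, -1.0]]
contact_force: [-9.1, 0.7, 24.1]
gripper_width: 0.0004
clock: 16.55
position: [0.5971, 0.1453, 0.0786]
tool_rot: [[-1.0, 0.029, 0.002], [0.029, 1.0, 0.002], [-0.002, 0.002, -1.0]]
contact_force: [-10.4, 0.9, 27.6]
gripper_width: 0.0002
shift [ 76.1  -0.  -21.6] turn 0 now [0.5971 0.1453 0.0786] tilt [0.0022 0.0019]
```

```bash
python3 -m jog '[[[0,0,-30],[0,0,0],255],[[40,0,-30],[0,0,0],255],[[76,0,-28],[0,0,0],255],[[76,0,-14],[0,0,0],255],[[76,0,-9],[0,0,0],255],[[76,0,-5],[0,0,0],255],[[76,0,-2],[0,0,0],255],[[76,0,-2],[0,0,0],255]]'; python3 -m jog '[[[0,0,0.5],[0,0,0],255],[[0,0,1],[0,0,0],255],[[0,0,1],[0,0,0],255]]';  python3 - <<'E'
from h import *
go(.5185,.072,.1)
E
```

```text
clock: 17.55
position: [0.5219, 0.1471, 0.0788]
tool_rot: [[-1.0, 0.028, 0.002], [0.028, 1.0, -0.001], [-0.002, -0.001, -1.0]]
contact_force: [-8.9, -3.5, 21.1]
gripper_width: 0.0005
clock: 17.92
position: [0.5223, 0.1471, 0.0788]
tool_rot: [[-1.0, 0.028, 0.003], [0.028, 1.0, -0.001], [-0.003, -0.001, -1.0]]
contact_force: [-9.6, -3.2, 24.8]
gripper_width: 0.0006
shift [  1.6 -75.2 -21.1] turn 0 now [0.5223 0.1471 0.0788] tilt [ 0.0026 -0.0008]
```

```bash
python3 -m jog '[[[0,0,-30],[0,0,0],255],[[1,-40,-30],[0,0,0],255],[[2,-75,-28],[0,0,0],255],[[2,-75,-14],[0,0,0],255],[[2,-75,-9],[0,0,0],255],[[2,-75,-5],[0,0,0],255],[[2,-75,-2],[0,0,0],255],[[2,-75,-2],[0,0,0],255]]'; python3 -m jog '[[[0,0,0.5],[0,0,0],255],[[0,0,1],[0,0,0],255],[[0,0,1],[0,0,0],255]]';  python3 - <<'E'
from h import *
go(.5225,.2225,.1)
E
```

```text
clock: 18.92
position: [0.517, 0.0724, 0.0785]
tool_rot: [[-1.0, 0.026, 0.001], [0.026, 1.0, -0.002], [-0.001, -0.002, -1.0]]
contact_force: [-7.0, -4.5, 17.1]
gripper_width: 0.0003
clock: 19.3
position: [0.5173, 0.0723, 0.0784]
tool_rot: [[-1.0, 0.026, 0.002], [0.026, 1.0, -0.003], [-0.002, -0.003, -1.0]]
contact_force: [-7.3, -5.2, 21.2]
gripper_width: 0.0005
shift [ -1.4 150.2 -22. ] turn 0 now [0.5173 0.0723 0.0784] tilt [ 0.0017 -0.0027]
```

```bash
python3 -m jog '[[[0,0,-30],[0,0,0],255],[[0,50,-30],[0,0,0],255],[[-1,105,-30],[0,0,0],255],[[-1.5,151,-28],[0,0,0],255],[[-1.5,151,-14],[0,0,0],255],[[-1.5,151,-9],[0,0,0],255],[[-1.5,151,-5],[0,0,0],255],[[-1.5,151,-2],[0,0,0],255]]'; python3 -m jog '[[[0,0,0.5],[0,0,0],255],[[0,0,2],[0,0,0],255],[[0,0,2],[0,0,0],255]]'
```

```text
clock: 20.3
position: [0.5211, 0.2236, 0.0785]
tool_rot: [[-1.0, 0.03, -0.001], [0.03, 1.0, 0.002], [0.001, 0.002, -1.0]]
contact_force: [-9.4, 1.7, 24.1]
gripper_width: 0.0003
clock: 20.68
position: [0.5222, 0.2236, 0.0788]
tool_rot: [[-1.0, 0.03, 0.001], [0.03, 1.0, 0.002], [-0.001, 0.002, -1.0]]
contact_force: [-9.2, 1.2, 21.2]
gripper_width: 0.0005
```

```bash
python3 -m jog '[[[0,0,-40],[0,0,0],255],[[0,0,-100],[0,0,0],255],[[-20,-30,-150],[0,0,0],255],[[-40,-70,-150],[0,0,0],255],[[-60,-75,-150],[0,0,0],255],[[-60,-75,-150],[0,0,0],255],[[-60,-75,-150],[0,0,0],255]]'; python3 - <<'E'
from h import *
import cv2,pickle
s=state();pickle.dump(s,open('s4.pkl','wb'))
im=viewer.get_image('wrist')[:,:,::-1];sd=viewer.get_image('side')[:,:,::-1]
cv2.imwrite('pics/w4f.png',im);print(s['position'],s['contact_force'])
c=cv2.resize(im[0:240,130:520],(780,480),interpolation=cv2.INTER_CUBIC)
for b in [(.598,.1460),(.596,.0702),(.5222,.148),(.520,.0722),(.5243,.224)]:
    for z,col in((.078,(0,0,255)),(.086,(255,0,0))):
        P=[(proj([b[0]+.018*np.cos(t),b[1]+.018*np.sin(t),z],'wrist',s)-[130,0])*2 for t in np.linspace(0,6.28,40)]
        cv2.polylines(c,[np.int32(P)],True,col,1,cv2.LINE_AA)
cv2.imwrite('pics/w4.png',c);cv2.imwrite('pics/side4.png',cv2.resize(sd[140:340,170:490],(800,500),interpolation=cv2.INTER_CUBIC))
E
```

```text
clock: 21.55
position: [0.5782, 0.1463, 0.2234]
tool_rot: [[-1.0, 0.029, -0.002], [0.029, 1.0, -0.0], [0.002, -0.0, -1.0]]
contact_force: [-0.2, -0.1, -0.5]
gripper_width: 0.0002
[0.57816719 0.14633105 0.22344983] [-0.22309559 -0.13868744 -0.51949587]
```

View pics/w4.png

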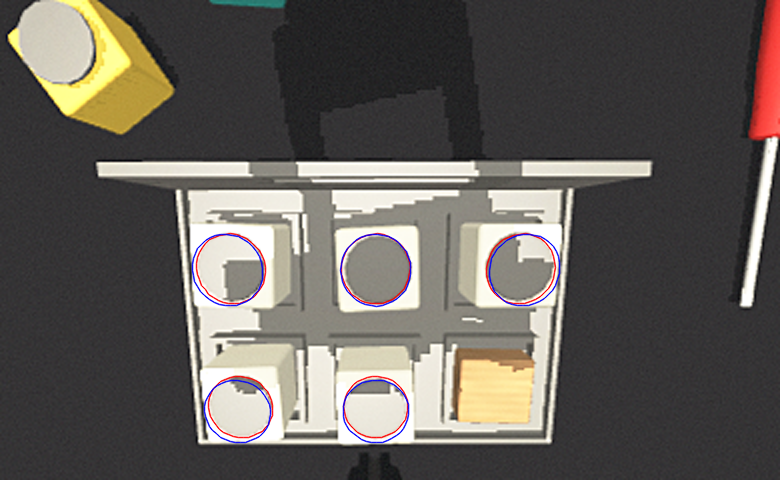

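View pics/side4.png

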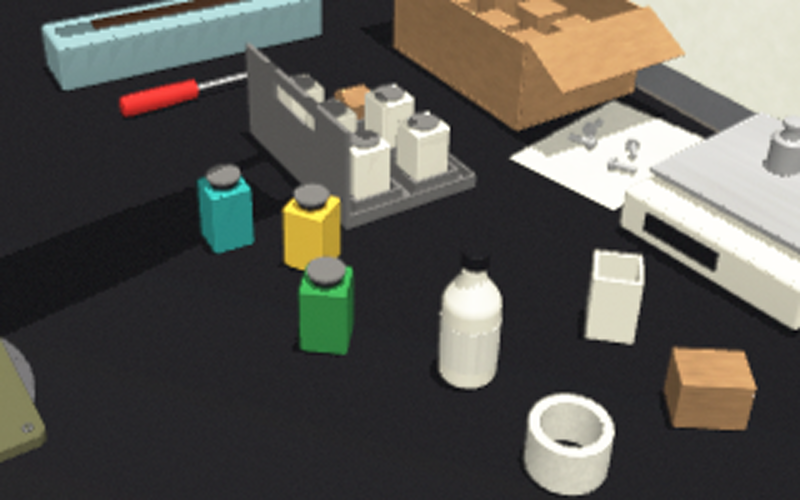

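The wrist view shows all five tubs upright in their bays, with the lids on the home-height outlines. The side view shows the lids seated and the bystanders where they were.

```bash
python3 -c "
from cell import order,state
print(state()['joint_vel'].round(1)); print(order.close_job())"
```

```text
[ 0.4 -0.1 -0.3 -0.1  0.1  0.1]
the job is handed in; nothing more can be done
None
```

I put the two white spare tubs into the two empty far-row bays, pressed all five lids with the closed fingertips, and handed the job in at about 21.7 s of the 72 s allowed.

- **Lids:** each lid stopped at TCP height 78.4–78.8 mm under 19–28 N, well above the 7 N of friction. That puts all five on their hard stop. The readings sit about 0.5 mm above the nominal 78 mm, which is within the calibration error.
- **Placement:** the final wrist and side pictures show all five tubs upright in their bays. The spares were let go within about 2 mm of my estimated bay centres.
- **Bystanders:** the pack and the other things on the bench look unmoved; I judged this by eye and did not measure it.
- **Clearance:** at hand-in the gripper was clear above the tote, with contact force about 0.

No check failed. The first bay positions, read from the top picture, disagreed by 3–4 mm with those worked out from the tote's outer corners. I used the corner-based positions, which a wrist picture confirmed.

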